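# Box the can opener and shut it away in the tabletop cupboard

## Task

Put the can opener away: lay it in the blue box (do not drop it in), close the box's lid and press it until the catch clicks and holds it shut, slide the box lengthways across the table into the little cupboard until its near end is level with the mouth or further in, then push the cupboard door shut until it clicks home on its catch. Do it in that order, keep the box upright on the table, and leave the other things on the table where they are.

Things in the scene. Friction and masses are not known exactly. Their poses are not given: they have to be found in the camera images.
- opener_mid (a point): Steel can opener lying flat, along its own x from -75 mm (handle ends) to +73 mm (head). This point is half-way up the handles, 8 mm above the underside. Two parallel handle bars, 16 mm tall, 32 mm wide over both, run from x = -75 to +30 mm: grip across them (along y) here. Head 36 mm wide; its knob bar, 44 mm wide, is at x = +56 mm, top 40 mm above the underside. 0.17 kg.
- box: Loose blue plastic box, origin at the centre of its underside. Outer 200 mm along x, 130 mm along y, 60 mm tall, 70 mm to the top of the shut lid; walls and floor 4 mm. White lid hinged along the top of its -x end; snap catch at its +x end, which faces the cupboard's mouth. With the lid shut it reaches from x = -100 to +120 mm. Plain upright walls; about 0.75 kg; slides on the table.
- box_lid (a joint): Angle of the box's white lid, rad: 0 = shut on its catch, 1.57 = upright, more = leaning away from the cupboard. Plate 220 mm long from the hinge, 130 mm wide, 8 mm thick. Stiff hinge: it stays where left and never falls shut. Below about 0.08 rad it rides on the snap catch: 3 to 6 N down near the free end clicks it to 0, where it stays.
- lid_hinge (a point): Middle of the lid's hinge line, which runs along the box's y at x = -100 mm, 62 mm above the underside. The shut lid lies from 62 to 70 mm above the table (its 8 mm are on the outer side of the hinge line).
- cupboard: Low wooden cupboard, fixed, no floor (the box slides in on the table). Origin at table height, centre of its footprint; x points into it. Outer 260 mm along x (mouth at x = -130 mm, back wall's inside at +118 mm), 200 mm along y, 120 mm tall; inside 176 mm wide, 108 mm high (the roof begins 20 mm behind the mouth); the catch's roller, 20 mm wide at y = +76 mm, hangs in the mouth to 94 mm above the table.
- cup_door (a joint): Angle of the green cupboard door, rad: 0 = shut on its catch, 1.57 = straight out from the mouth. Opening swings its free edge to the cupboard's -x. It swings easily and stays where left. Below about 0.10 rad it rides on the roller catch: a push of 3 to 6 N on the outer face 110 to 130 mm from the hinge clicks it to 0, where it stays; short of that it is left ajar.
- door_hinge (a point): The door's upright hinge line, at table height: x = -136 mm, y = -100 mm in the cupboard's frame. Shut, the door runs 200 mm from here along the cupboard's +y; 12 mm thick, centred on the hinge line; 4 to 118 mm above the table. A brass knob stands 16 mm proud of the outer face, 182 mm from the hinge, half-way up.
- bowl: White ceramic bowl, 150 mm across the rim, 62 mm tall. Origin at the centre of its underside. Bystander, not to be disturbed.
- jar: Empty open glass jar, 80 mm across, 120 mm tall. Origin at the centre of its underside. Bystander, not to be disturbed.
- sieve: Green plastic sieve, 144 mm across, 50 mm tall, flat handle out to 177 mm from its centre along its own -x. Origin at the centre of its underside. Bystander, not to be disturbed.
- pin: Wooden rolling pin lying along its own y, 46 mm thick, 360 mm long with handles. Origin at the centre of its underside. Bystander, not to be disturbed.
- tin: Tin can with red label, 74 mm across, 105 mm tall. Origin at the centre of its underside. Bystander, not to be disturbed.
Not all that is in view belongs to the job. There is more than one size of the part that bears opener_mid; the job needs the middle-sized.

How it is judged (in metres and radians):
On the way, in this order (a step that is already met when the one before it is completed fails the run):
1. the can opener lies on the floor of the box, let go (x of opener_mid in the frame of box between -0.09 and 0.09 m and y of opener_mid in the frame of box between -0.055 and 0.055 m and z of opener_mid in the frame of box between 0 and 0.03 m and contact force between the fingers and opener below 0.05 N), for 0.2 s.
2. the lid is pressed shut on its catch, the opener inside (x of opener_mid in the frame of box between -0.09 and 0.09 m and y of opener_mid in the frame of box between -0.055 and 0.055 m and z of opener_mid in the frame of box between 0 and 0.03 m and value of joint box_lid below 0.03 rad), for 0.2 s.
3. the shut box stands in the cupboard, its end level with the mouth (within 10 mm) or further in (all of step 2 and x of box in the frame of cupboard between -0.04 and 0.03 m and y of box in the frame of cupboard between -0.03 and 0.03 m and height (world z) of box below 0.006 m and angle between box's own z axis and vertical below 0.05 rad), for 0.2 s.
4. the cupboard door is shut on its catch (all of step 3 and value of joint cup_door below 0.03 rad), for 0.2 s.
At the end, for the whole second after the job is handed in: Opener in the box (mid point under 30 mm above its underside), lid latched (under 0.03 rad), box upright, at rest in the cupboard (its origin 40 mm short of to 30 mm beyond the cupboard's centre, within 30 mm sideways), door latched (under 0.03 rad) (all of step 4 and linear speed of box below 0.01 m/s and velocity of joint cup_door below 0.02 rad/s); the robot touches nothing.
It fails at once if a bystander is pushed more than 30 mm out of place or tipped (distance of any of bowl, jar, sieve, pin, tin from where it was at the start of the episode above 0.03 m or angle between any of bowl, jar, sieve, pin, tin's own z axis and vertical above 0.35 rad).
It fails at once if the opener is dropped into the box from above its rim (x of opener_mid in the frame of box between -0.1 and 0.1 m and y of opener_mid in the frame of box between -0.065 and 0.065 m and z of opener_mid in the frame of box above 0.075 m and contact force between the fingers and opener below 0.05 N).
It fails at once if the box is lifted or tipped (angle between box's own z axis and vertical above 0.35 rad or height (world z) of box above 0.04 m).
It also fails if it takes over 72 s, if anything falls off the work surface, if the arm or the gripper's body presses on something with over 40 N, if the wrist force passes 120 N, or if a joint passes its speed limit or range.

## Robot

A 7-joint arm with a two-finger parallel gripper is mounted at the origin on the work surface. World frame = base frame: x ahead of the robot, y to its left, z up, the work surface at z = 0. Lengths are in mm, angles in rad, forces in N, time in s.
With the tool pointing down it reaches from about 400 to 900 mm from the base axis. Payload 5.6 kg.
Tool frame: the origin (TCP) lies midway between the tips of the shut fingers; the grasp point (between the pads) lies arm.tcp_to_grasp behind it (arm.tcp_to_grasp is the distance from the TCP to the grasp point, in mm); z points along the fingers, y is the line along which they close (so a half turn about z gives the same grasp; the last joint's range is limited). The gripper opens to 92 mm and grips with 3 to 60 N. Pads are 20 mm wide; open, the fingers measure 128 mm over their backs; the gripper's body (75 mm by 189 mm) begins 69 mm behind the grasp point.
Start: joints at [1.146, 0.468, -0.012, 1.603, 0.006, 1.071, -0.056], TCP at [242.144, -603.221, 214.592] pointing down, gripper open.
Joint ranges: [-2.53, 2.53], [-0.31, 2.02], [-1.57, 1.55], [0.28, 2.44], [-1.29, 4.43], [0.15, 1.84], [-2.92, 2.92]. Speed limits (rad/s): [2.57, 2.57, 3.14, 3.14, 3.14, 3.14, 3.14].

## Interface

Orientations are given as a unit quaternion [w, x, y, z].
In Python, from cell import arm gives the robot as it stands. The module is installed in compiled form; this text tells all that it offers.
- The arm moves only by the tool arm_command, never from a script. Its argument "commands" is a list of rows, each an object of numbers: "hand": the opening, from 0 (shut) to 1 (fully open); "dx", "dy", "dz": the shift along the tool's x, y, z in mm; "twist": the turn about the tool's z in degrees. A call has 1 to 12 rows; each row is the pose to reach, as a shift and turn from the pose commanded when the call began, along the tool's axes at that moment; what a row does not reach only later rows make up. A row lasts 1/12 s, in which the tool goes at most 41.7 mm and 7.16 degrees, less where a joint would pass 70% of its speed; a pose out of reach is approached as far as the arm can. A call with a gripper value outside its range is refused whole. The fingers move at their own pace and stop on an object; "newtons" is the grip in N (left out, the last holds). Time passes only in rows, so rows that repeat a pose let the fingers close. It gives the time, the measured TCP pose, the force, the opening and the grip force at its end, in the units of the state.
- arm.state(): the state, without advancing time (a new reading comes with each control period).
- arm.snapshot(name): name is "scene" or "top"; returns the picture (420x560x3 uint8, blue, green, red); there is no depth.
- arm.camera_model(name): a dict with "intrinsics" (3x3 intrinsics, pixels), "position" and "attitude" of the camera in the world. Camera axes: x right, y down, z forward; pixel columns grow to the right and rows downward; lengths in mm; the calibration is good to about 2 mm. A picture is of the moment at which its call begins. camera_model takes no time and is no camera call.
- arm.job_done(): hands the job in; it is judged then, once.
Trained networks look in the newest picture that a camera, given by its name, has taken for a name from the list of things; names that differ only in an ending like _2 or _b are one class to them, and where a whole thing is asked for, a point or a joint stands for the part that bears it (a point fixed in the world has none). Each returns a list of dicts, best first, with "score" (0 to 1); they miss things now and then, are a little off and sometimes report something else, mostly with a low value. They report only what shows in the picture. A call takes as long as a camera call. They do not tell look-alikes from the thing itself.
- arm.find_in(camera, label): "bbox" ([left, top, right, bottom] as shares, 0 to 1, of the picture: columns of its width, rows of its height, round what is visible of it).
- arm.landmark_of(camera, label): "location" ([column, row] as shares, 0 to 1, of the picture: columns of its width, rows of its height: a listed point, or the origin of a listed thing).
The state is a dict: "time_s": time; "joint_pos": joint angles; "joint_velocities": joint speeds; "joint_torque": joint torques, N m; "position": TCP position; "tcp_rot": TCP orientation; "wrist_force": force on the tool from outside, world axes, zero at the start; "torque": the same for the moment, N m; "grip_width": finger opening in mm; "grip_force": force on a finger pad.
Only numpy, scipy, OpenCV 4.12 (cv2) and the standard library are available. Lean on these libraries where they do the work, as an engineer would, in place of code of your own. Each camera call takes 0.05 s, during which the arm holds its last target. There are 200 camera calls.

## Working session

There is one attempt and no reset: what is moved stays moved. The work goes in short steps, Python scripts to look and compute and a tool call to move; the robot and the scene stay as the last step left them, time stands still between calls to the robot, and variables do not carry over. Pictures are saved under pics/ and viewed, at most 10 in all, crops included, and the job is handed in when it is done.

Besides the shell and the picture viewer there is one more tool, called after "Emit:" by a JSON object that holds its "method" and its "body", one argument or row to a line. arm_command: Moves the arm, as the interface text tells. Its arguments: {"type":"object","properties":{"commands":{"type":"array"},"newtons":{"type":"number"}},"required":["commands"]}

```bash
mkdir -p pics
cat > h.py <<'E'
import numpy as np, cv2
from cell import arm
from scipy.spatial.transform import Rotation as R
def cam(c):
    m=arm.camera_model(c); K=np.array(m["intrinsics"]); p=np.array(m["position"]); a=np.array(m["attitude"])
    M=a if a.shape==(3,3) else R.from_quat(a[[1,2,3,0]]).as_matrix()
    return K,p,M
def px2w(c,u,v,z):
    K,p,M=cam(c); d=M@np.linalg.inv(K)@np.array([u,v,1.]); return p+d*(z-p[2])/d[2]
def w2px(c,P):
    K,p,M=cam(c); q=K@(M.T@(np.array(P)-p)); return q[:2]/q[2]
def snap(c,n):
    im=arm.snapshot(c); cv2.imwrite(f"pics/{n}.png",im); return im
E
python3 - <<'E'
from h import *
print(arm.tcp_to_grasp, arm.state()); 
for c in("scene","top"):
    print(c,[x.round(3).tolist() for x in cam(c)]); snap(c,c+"0")
Z=dict(opener_mid=8,box=0,lid_hinge=62,cupboard=0,door_hinge=0,bowl=0,jar=0,sieve=0,pin=0,tin=0)
for c in("top","scene"):
  for l,z in Z.items():
    for d in arm.landmark_of(c,l):
        u,v=np.array(d["location"])*[560,420]; print(c,l,round(d["score"],2),round(u),round(v),px2w(c,u,v,z).round().tolist())
E
```

```text
18.700000000000003 {'time_s': 0.0, 'joint_pos': array([ 1.14601205,  0.46836351, -0.01157227,  1.6036231 ,  0.00600401,
        1.07142115, -0.05629122]), 'joint_velocities': array([-0.00267785, -0.00209648, -0.00055852, -0.00076795, -0.00021392,
        0.0003003 ,  0.00098081]), 'joint_torque': array([-9.66632833e-04, -5.20573354e+01, -1.29056303e-02, -2.43744868e+01,
       -5.66360413e-02,  1.72322377e-02,  1.70235144e-04]), 'position': array([ 241.87004692, -602.68582581,  213.64944116]), 'tcp_rot': array([-8.58167509e-04,  9.81842606e-01,  1.89695291e-01, -2.38041931e-04]), 'wrist_force': array([ 0.54509243, -0.55189277, -0.60752514]), 'torque': array([ 0.00516982, -0.06779607,  0.03976524]), 'grip_force': 0.0, 'grip_width': 92.06323057415062}
scene [[[415.246, 0.0, 284.404], [0.0, 415.246, 215.244], [0.0, 0.0, 1.0]], [1163.063, -264.154, 722.347], [[0.335, 0.645, -0.687], [0.942, -0.221, 0.252], [0.011, -0.732, -0.681]]]
top [[[379.456, 0.0, 274.8], [0.0, 379.456, 207.199], [0.0, 0.0, 1.0]], [382.382, -22.619, 1045.706], [[-0.006, -0.992, 0.127], [-1.0, 0.005, -0.007], [0.007,
[... 722 characters left out ...]
[505.0, -336.0, 8.0]
scene opener_mid 0.8 84 258 [428.0, -475.0, 8.0]
scene box 0.89 308 249 [561.0, 16.0, 0.0]
scene lid_hinge 0.64 265 246 [574.0, -91.0, 62.0]
scene cupboard 0.86 438 204 [526.0, 402.0, 0.0]
scene door_hinge 0.63 416 242 [626.0, 271.0, 0.0]
scene bowl 0.91 174 329 [673.0, -312.0, 0.0]
scene bowl 0.35 360 163 [293.0, 291.0, 0.0]
scene jar 0.59 257 335 [740.0, -162.0, 0.0]
scene jar 0.46 127 216 [306.0, -375.0, 0.0]
scene sieve 0.67 84 338 [636.0, -478.0, 0.0]
scene sieve 0.3 264 242 [507.0, -75.0, 0.0]
scene sieve 0.18 436 200 [510.0, 407.0, 0.0]
scene pin 0.82 125 216 [308.0, -380.0, 0.0]
scene tin 0.78 359 164 [297.0, 287.0, 0.0]
scene tin 0.35 84 339 [639.0, -478.0, 0.0]
```

View pics/top0.png

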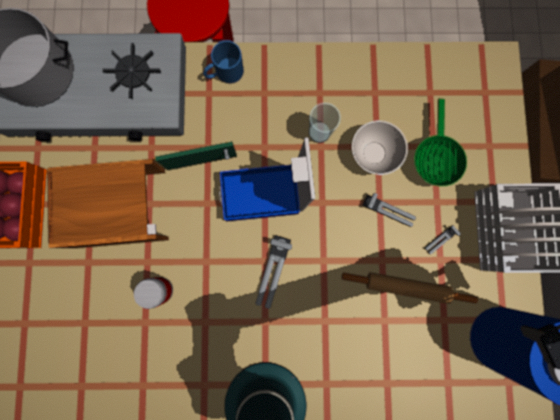

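View pics/scene0.png

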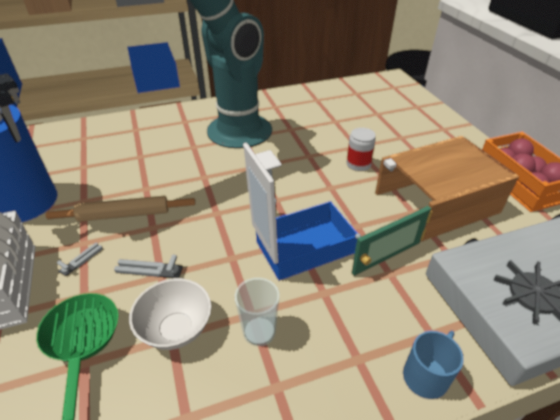

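The middle-sized opener is the one at top (388,208), about 52 px long. The larger one is at (273,272) and the smaller at (441,242). The box is at top (260,193) with its lid upright, the cupboard is at (100,204), and the door stands straight out to (235,150). Next I overlay wireframes of the estimated poses to check them.

```bash
cat >> h.py <<'E'
def T(x,y,deg,pts):
    r=R.from_euler('z',deg,degrees=True).as_matrix(); return (np.array(pts,float)@r.T)+[x,y,0]
def draw(im,c,P,col,s,o,closed=True):
    q=np.array([(w2px(c,p)-o+.5)*s for p in P]).astype(int); cv2.polylines(im,[q],closed,col,1)
def rect(x0,x1,y0,y1,z): return [[x0,y0,z],[x1,y0,z],[x1,y1,z],[x0,y1,z]]
def overlay(c,roi,s,box,cup,op,lid,door,n):
    im=cv2.imread(f"pics/{c}0.png") if n.endswith("0w") else arm.snapshot(c)
    l,t,r,b=roi; im=cv2.resize(im[t:b,l:r],None,fx=s,fy=s,interpolation=cv2.INTER_CUBIC); o=np.array([l,t])
    for z in (0,60): draw(im,c,T(*box,rect(-100,100,-65,65,z)),(0,255,255),s,o)
    ca,sa=np.cos(lid),np.sin(lid)
    draw(im,c,T(*box,[[-100+q*ca,y,62+q*sa] for q,y in((0,-65),(220,-65),(220,65),(0,65))]),(255,0,255),s,o)
    for z in (0,120): draw(im,c,T(*cup,rect(-130,130,-100,100,z)),(255,255,0),s,o)
    d=lambda q,z:[-136-q*np.sin(door),-100+q*np.cos(door),z]
    draw(im,c,T(*cup,[d(0,4),d(200,4),d(200,118),d(0,118)]),(0,0,255),s,o)
    if op: draw(im,c,T(*op,rect(-75,73,-16,16,16)),(0,255,0),s,o)
    cv2.imwrite(f"pics/{n}.png",im)
E
python3 - <<'E'
from h import *
a=px2w("top",372,203,16);b=px2w("top",413,222,16);print(a,b,np.degrees(np.arctan2(*(a-b)[[1,0]])))
overlay("top",(40,120,425,260),2,(558,13,97.4),(524,398,92),(508,-340,np.degrees(np.arctan2(*(a-b)[[1,0]]))),1.65,1.65,"top0w")
overlay("scene",(80,140,480,290),2,(558,13,97.4),(524,398,92),(508,-340,np.degrees(np.arctan2(*(a-b)[[1,0]]))),1.65,1.65,"scene0w")
t=cv2.imread("pics/top0w.png");s=cv2.imread("pics/scene0w.png");w=max(t.shape[1],s.shape[1])
t=cv2.copyMakeBorder(t,0,0,0,w-t.shape[1],0);s=cv2.copyMakeBorder(s,0,0,0,w-s.shape[1],0)
cv2.imwrite("pics/both.png",np.vstack([t,s]));print(np.vstack([t,s]).shape)
E
```

```text
[ 524.66854284 -297.03723973   16.        ] [ 471.75159762 -407.08518964   16.        ] 64.31926124796585
(580, 800, 3)
```

View pics/both.png

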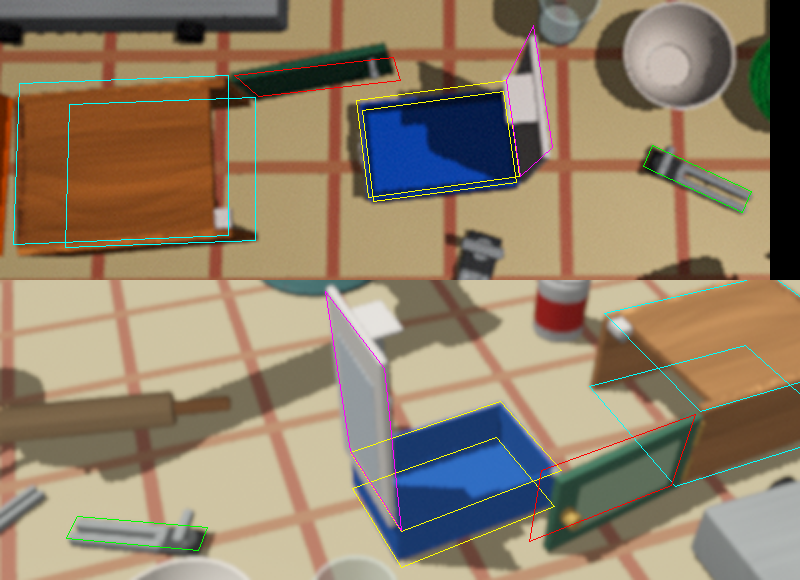

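The opener and box overlays fit within a few mm; box yaw is nearer 96.5°. The cupboard overlay needs about 95° yaw. I move above the opener and refit the cupboard next.

Emit:
{"method": "arm_command", "body": {
  "commands": [
    {"hand":1,"dx":341,"dy":-141,"dz":104,"twist":-42.4},
    {"hand":1,"dx":341,"dy":-141,"dz":104,"twist":-42.4},
    {"hand":1,"dx":341,"dy":-141,"dz":104,"twist":-42.4},
    {"hand":1,"dx":341,"dy":-141,"dz":104,"twist":-42.4},
    {"hand":1,"dx":341,"dy":-141,"dz":104,"twist":-42.4},
    {"hand":1,"dx":341,"dy":-141,"dz":104,"twist":-42.4},
    {"hand":1,"dx":341,"dy":-141,"dz":104,"twist":-42.4},
    {"hand":1,"dx":341,"dy":-141,"dz":104,"twist":-42.4},
    {"hand":1,"dx":341,"dy":-141,"dz":104,"twist":-42.4},
    {"hand":1,"dx":341,"dy":-141,"dz":104,"twist":-42.4},
    {"hand":1,"dx":341,"dy":-141,"dz":104,"twist":-42.4},
    {"hand":1,"dx":341,"dy":-141,"dz":104,"twist":-42.4}
  ]
}}

```text
time_s: 2.1
position: [505.9, -345.6, 110.4]
tcp_rot: [-0.0, 0.847, 0.532, -0.0]
wrist_force: [0.4, 0.1, 0.3]
grip_width: 91.7
grip_force: 0.0
```

```bash
cat >> h.py <<'E'
def go(x,y,z,yaw=None):
    "shift in tool axes from now to world x,y,z with tool x at yaw deg"
    s=arm.state(); q=s["tcp_rot"]; M=R.from_quat(q[[1,2,3,0]]).as_matrix(); d=M.T@(np.array([x,y,z])-s["position"])
    a=np.degrees(np.arctan2(M[1,0],M[0,0])); print("t",round(s["time_s"],2),"pos",s["position"].round(1).tolist(),"yaw",round(a,1),"F",s["wrist_force"].round(1).tolist(),"w",round(s["grip_width"],1),"gf",round(s["grip_force"],1),"d",d.round(1).tolist(),"twist",None if yaw is None else round((a-yaw+180)%360-180,1))
E
python3 - <<'E'
from h import *
from scipy.optimize import least_squares
im=cv2.imread("pics/top0.png"); c=lambda u,v:np.array([u/2+39.5,v/2+119.5])
obs=[((130,-100,120),c(18,93)),((130,100,120),c(20,254)),((-110,-100,120),c(207,80)),((-110,100,120),c(213,237))]
f=lambda p:np.concatenate([w2px("top",T(p[0],p[1],p[2],[o[0]])[0])-o[1] for o in obs])
r=least_squares(f,[524,398,95]); print(r.x.round(1),r.fun.round(1))
print("door tip",px2w("top",*c(393,50),118),"door hinge side",px2w("top",*c(236,80),118))
cup=tuple(r.x)
overlay("top",(40,120,320,260),2.8,(558,13,96.5),cup,None,1.63,1.74,"topb0w")
go(506,-344,3,64.3)
E
```

```text
[517.2 397.6  94.3] [-1.1  0.  -1.6  0.2  1.3 -1.   1.4  0.6]
door tip [660.95344906  67.22759077 118.        ] door hinge side [623.13008211 263.08631149 118.        ]
t 2.1 pos [505.9, -345.6, 110.4] yaw 64.3 F [0.4, 0.1, 0.3] w 91.7 gf 0.0 d [1.6, -0.5, 107.4] twist 0.0
```

View pics/topb0w.png

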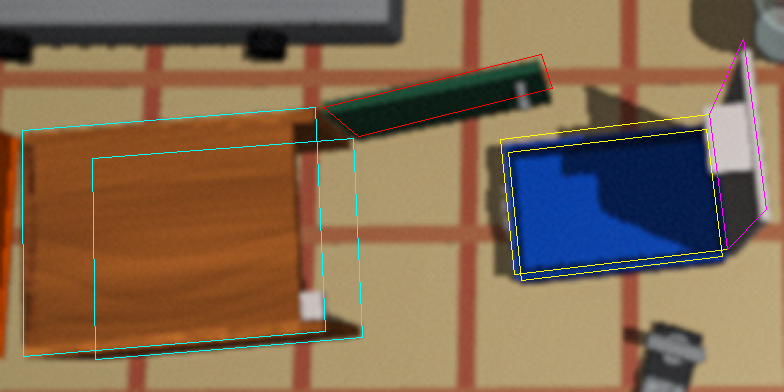

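Emit:
{"method": "arm_command", "body": {
  "commands": [
    {"hand":1,"dx":1.5,"dz":36},
    {"hand":1,"dx":1.5,"dz":72},
    {"hand":1,"dx":1.5,"dz":98},
    {"hand":1,"dx":1.5,"dz":107},
    {"hand":1,"dx":1.5,"dz":107},
    {"hand":0,"dx":1.5,"dz":107},
    {"hand":0,"dx":1.5,"dz":107},
    {"hand":0,"dx":1.5,"dz":107},
    {"hand":0,"dx":1.5,"dz":107},
    {"hand":0,"dx":1.5,"dz":107},
    {"hand":0,"dx":1.5,"dz":107},
    {"hand":0,"dx":1.5,"dz":107}
  ],
  "newtons": 25
}}

```text
$.commands[0]: bad value
```

Emit:
{"method": "arm_command", "body": {
  "commands": [
    {"hand":0,"dz":0},
    {"hand":0,"dz":0},
    {"hand":0,"dz":-20},
    {"hand":0,"dz":-55},
    {"hand":0,"dz":-90},
    {"hand":0,"dz":-125},
    {"hand":0,"dz":-147},
    {"hand":0,"dz":-147}
  ]
}}

```text
$.commands[0]: bad value
```

Run:
```python
from h import *
b=T(555,13,96,[[-17,0,150]])[0]; print(b); go(*b,96)
s=snap("scene","held"); cv2.imwrite("pics/heldc.png",cv2.resize(s[130:330,40:380],None,fx=2,fy=2))
```

```text
[556.77698388  -3.90687222 150.        ]
t 2.1 pos [505.9, -345.6, 110.4] yaw 64.3 F [0.4, 0.1, 0.3] w 91.7 gf 0.0 d [330.0, -102.2, -39.7] twist -31.7
```

View pics/heldc.png

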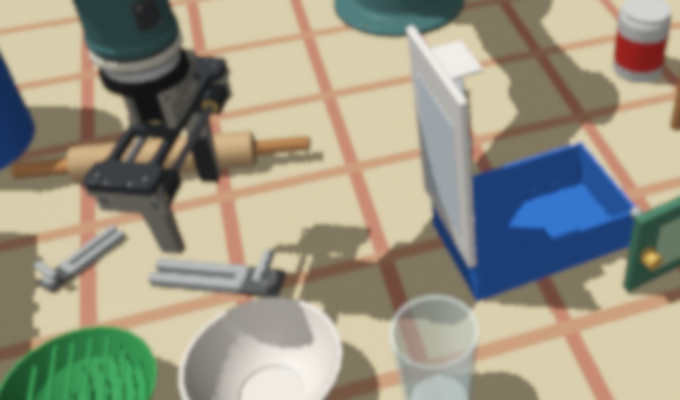

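Nothing moved because every row needs all its keys. The picture shows the open gripper straddling the opener handles, so I resend the grasp with full rows.

Emit:
{"method": "arm_command", "body": {
  "commands": [
    {"hand":1,"dx":1.5,"dy":0,"dz":36,"twist":0},
    {"hand":1,"dx":1.5,"dy":0,"dz":72,"twist":0},
    {"hand":1,"dx":1.5,"dy":0,"dz":98,"twist":0},
    {"hand":1,"dx":1.5,"dy":0,"dz":107,"twist":0},
    {"hand":1,"dx":1.5,"dy":0,"dz":107,"twist":0},
    {"hand":0,"dx":1.5,"dy":0,"dz":107,"twist":0},
    {"hand":0,"dx":1.5,"dy":0,"dz":107,"twist":0},
    {"hand":0,"dx":1.5,"dy":0,"dz":107,"twist":0},
    {"hand":0,"dx":1.5,"dy":0,"dz":107,"twist":0},
    {"hand":0,"dx":1.5,"dy":0,"dz":107,"twist":0},
    {"hand":0,"dx":1.5,"dy":0,"dz":107,"twist":0},
    {"hand":0,"dx":1.5,"dy":0,"dz":107,"twist":0}
  ],
  "newtons": 25
}}

```text
time_s: 3.15
position: [506.8, -344.0, 3.8]
tcp_rot: [0.0, 0.847, 0.532, 0.0]
wrist_force: [0.8, -1.3, 0.6]
grip_width: 47.3
grip_force: 0.0
```

Emit:
{"method": "arm_command", "body": {
  "commands": [
    {"hand":0,"dx":0,"dy":0,"dz":0,"twist":0},
    {"hand":0,"dx":0,"dy":0,"dz":0,"twist":0},
    {"hand":0,"dx":0,"dy":0,"dz":0,"twist":0},
    {"hand":0,"dx":0,"dy":0,"dz":0,"twist":0},
    {"hand":0,"dx":0,"dy":0,"dz":0,"twist":0},
    {"hand":0,"dx":0,"dy":0,"dz":0,"twist":0},
    {"hand":0,"dx":0,"dy":0,"dz":-15,"twist":0},
    {"hand":0,"dx":0,"dy":0,"dz":-40,"twist":0},
    {"hand":0,"dx":0,"dy":0,"dz":-75,"twist":0},
    {"hand":0,"dx":0,"dy":0,"dz":-110,"twist":0},
    {"hand":0,"dx":0,"dy":0,"dz":-125,"twist":0},
    {"hand":0,"dx":0,"dy":0,"dz":-125,"twist":0}
  ],
  "newtons": 25
}}

```text
time_s: 4.15
position: [509.2, -345.5, 132.8]
tcp_rot: [0.004, 0.847, 0.532, 0.002]
wrist_force: [-0.0, -0.5, -1.6]
grip_width: 31.7
grip_force: 25.0
```

Run:
```python
from h import *
b=T(555,13,96,[[-17,0,315]])[0]; go(*b,96)
s=snap("scene","held2"); cv2.imwrite("pics/heldc2.png",cv2.resize(s[90:330,40:380],None,fx=2,fy=2))
```

```text
t 4.15 pos [509.2, -345.5, 132.8] yaw 64.3 F [-0.0, -0.5, -1.6] w 31.7 gf 25.0 d [328.1, -104.0, -183.4] twist -31.7
```

View pics/heldc2.png

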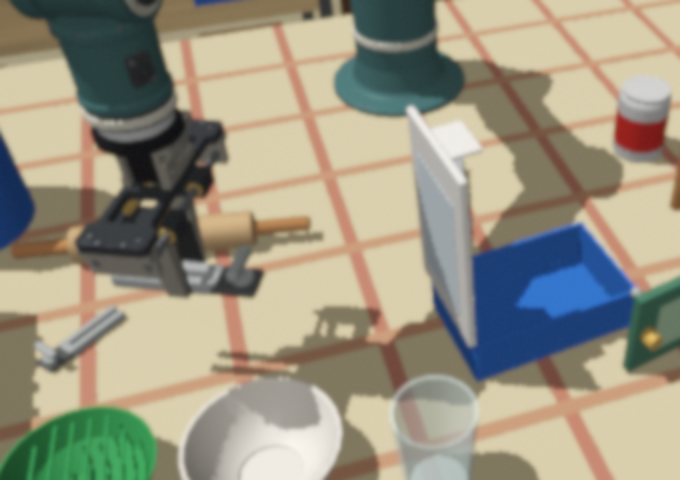

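The opener is held level, with a 31.7 mm width at 25 N. I lift over the upright lid.

Emit:
{"method": "arm_command", "body": {
  "commands": [
    {"hand":0,"dx":0,"dy":0,"dz":-35,"twist":0},
    {"hand":0,"dx":0,"dy":0,"dz":-75,"twist":-4},
    {"hand":0,"dx":0,"dy":0,"dz":-115,"twist":-8},
    {"hand":0,"dx":0,"dy":0,"dz":-155,"twist":-12},
    {"hand":0,"dx":30,"dy":-10,"dz":-183,"twist":-16},
    {"hand":0,"dx":65,"dy":-20,"dz":-188,"twist":-20},
    {"hand":0,"dx":100,"dy":-31,"dz":-188,"twist":-24},
    {"hand":0,"dx":138,"dy":-43,"dz":-188,"twist":-28},
    {"hand":0,"dx":176,"dy":-55,"dz":-188,"twist":-31.7},
    {"hand":0,"dx":214,"dy":-67,"dz":-188,"twist":-31.7},
    {"hand":0,"dx":252,"dy":-79,"dz":-188,"twist":-31.7},
    {"hand":0,"dx":290,"dy":-91,"dz":-188,"twist":-31.7}
  ]
}}

```text
time_s: 5.2
position: [549.7, -41.7, 314.0]
tcp_rot: [-0.002, 0.669, 0.743, -0.001]
wrist_force: [0.6, 0.3, -2.0]
grip_width: 31.4
grip_force: 25.0
```

Run:
```python
from h import *
b=T(555,13,96,[[-17,0,7]])[0]; go(*b,96)
```

```text
t 5.2 pos [549.7, -41.7, 314.0] yaw 95.9 F [0.6, 0.3, -2.0] w 31.4 gf 25.0 d [36.5, 12.1, 307.0] twist -0.1
```

Emit:
{"method": "arm_command", "body": {
  "commands": [
    {"hand":0,"dx":36,"dy":12,"dz":5,"twist":0},
    {"hand":0,"dx":36,"dy":12,"dz":30,"twist":0},
    {"hand":0,"dx":36,"dy":12,"dz":68,"twist":0},
    {"hand":0,"dx":36,"dy":12,"dz":106,"twist":0},
    {"hand":0,"dx":36,"dy":12,"dz":144,"twist":0},
    {"hand":0,"dx":36,"dy":12,"dz":182,"twist":0},
    {"hand":0,"dx":36,"dy":12,"dz":205,"twist":0},
    {"hand":0,"dx":36,"dy":12,"dz":214,"twist":0},
    {"hand":0,"dx":36,"dy":12,"dz":214,"twist":0}
  ]
}}

```text
time_s: 5.95
position: [556.0, -6.1, 98.7]
tcp_rot: [-0.003, 0.669, 0.743, -0.002]
wrist_force: [0.4, 0.3, -1.6]
grip_width: 31.7
grip_force: 25.0
```

Run:
```python
from h import *
b=T(555,13,96,[[-17,0,8]])[0]; go(*b,96)
s=snap("scene","abv"); t=snap("top","abvt")
a=cv2.resize(s[120:290,200:400],None,fx=2,fy=2);b=cv2.resize(t[120:240,180:330],None,fx=2.66,fy=2.83)
b=cv2.resize(t[120:240,180:330],(400,340)); cv2.imwrite("pics/abvc.png",np.hstack([a,b]))
```

```text
t 5.95 pos [556.0, -6.1, 98.7] yaw 96.0 F [0.4, 0.3, -1.6] w 31.7 gf 25.0 d [2.0, 1.7, 90.6] twist -0.0
```

View pics/abvc.png

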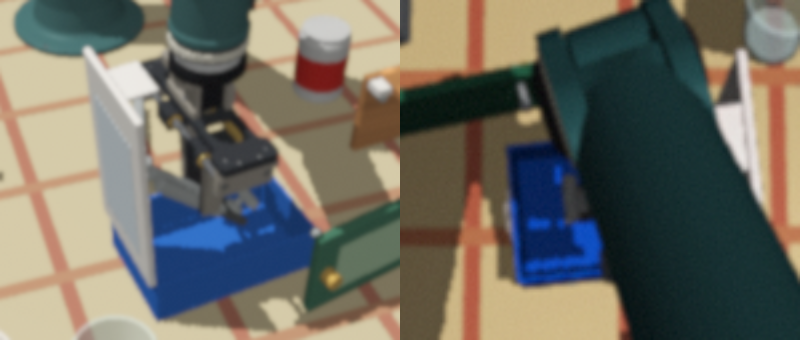

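The opener hangs centred inside the box walls and the gripper clears the lid and the door tip. I lower to the floor and release.

Emit:
{"method": "arm_command", "body": {
  "commands": [
    {"hand":0,"dx":4,"dy":1,"dz":20,"twist":0},
    {"hand":0,"dx":4,"dy":1,"dz":45,"twist":0},
    {"hand":0,"dx":4,"dy":1,"dz":68,"twist":0},
    {"hand":0,"dx":4,"dy":1,"dz":82,"twist":0},
    {"hand":0,"dx":4,"dy":1,"dz":89,"twist":0},
    {"hand":0,"dx":4,"dy":1,"dz":91,"twist":0},
    {"hand":0,"dx":4,"dy":1,"dz":91,"twist":0},
    {"hand":0,"dx":4,"dy":1,"dz":91,"twist":0}
  ]
}}

```text
time_s: 6.72
position: [560.5, -1.7, 13.0]
tcp_rot: [0.001, 0.669, 0.743, 0.001]
wrist_force: [0.0, -0.6, -0.3]
grip_width: 31.7
grip_force: 25.0
```

Emit:
{"method": "arm_command", "body": {
  "commands": [
    {"hand":0.5,"dx":0,"dy":0,"dz":0,"twist":0},
    {"hand":0.55,"dx":0,"dy":0,"dz":0,"twist":0},
    {"hand":0.55,"dx":0,"dy":0,"dz":0,"twist":0},
    {"hand":0.55,"dx":0,"dy":0,"dz":0,"twist":0},
    {"hand":0.55,"dx":0,"dy":0,"dz":0,"twist":0},
    {"hand":0.55,"dx":0,"dy":0,"dz":0,"twist":0},
    {"hand":0.55,"dx":0,"dy":0,"dz":0,"twist":0}
  ]
}}

```text
time_s: 7.3
position: [559.3, -2.0, 11.5]
tcp_rot: [-0.0, 0.669, 0.743, -0.0]
wrist_force: [0.5, 0.6, -0.3]
grip_width: 50.6
grip_force: 0.0
```

Emit:
{"method": "arm_command", "body": {
  "commands": [
    {"hand":0.55,"dx":0,"dy":0,"dz":-25,"twist":0},
    {"hand":0.55,"dx":0,"dy":0,"dz":-62,"twist":0},
    {"hand":0.55,"dx":0,"dy":0,"dz":-100,"twist":0},
    {"hand":0,"dx":0,"dy":0,"dz":-140,"twist":0},
    {"hand":0,"dx":0,"dy":0,"dz":-180,"twist":0},
    {"hand":0,"dx":0,"dy":0,"dz":-220,"twist":0},
    {"hand":0,"dx":0,"dy":0,"dz":-260,"twist":0},
    {"hand":0,"dx":0,"dy":0,"dz":-298,"twist":0},
    {"hand":0,"dx":-36,"dy":0,"dz":-300,"twist":0},
    {"hand":0,"dx":-76,"dy":0,"dz":-300,"twist":0},
    {"hand":0,"dx":-115,"dy":0,"dz":-300,"twist":0},
    {"hand":0,"dx":-150,"dy":0,"dz":-300,"twist":0}
  ]
}}

```text
time_s: 8.3
position: [574.8, -153.8, 312.0]
tcp_rot: [0.001, 0.67, 0.743, -0.0]
wrist_force: [0.2, 0.2, -0.1]
grip_width: 0.3
grip_force: 0.0
```

Run:
```python
from h import *
b=T(555,13,96,[[-160,0,250]])[0]; go(*b,96)
overlay("scene",(190,120,390,270),2,(555,13,96),(517,398,94.5),None,1.63,1.7,"sc1")
overlay("top",(150,110,350,260),2,(555,13,96),(517,398,94.5),None,1.63,1.7,"tp1")
cv2.imwrite("pics/b1.png",np.hstack([cv2.imread("pics/sc1.png"),cv2.imread("pics/tp1.png")]))
for c in("scene","top"):
  for d in arm.landmark_of(c,"opener_mid"):
    u,v=np.array(d["location"])*[560,420]; print(c,round(d["score"],2),px2w(c,u,v,12).round().tolist())
  for d in arm.landmark_of(c,"box")[:1]:
    u,v=np.array(d["location"])*[560,420]; print(c,"box",round(d["score"],2),px2w(c,u,v,0).round().tolist())
```

```text
t 8.3 pos [574.8, -153.8, 312.0] yaw 95.9 F [0.2, 0.2, -0.1] w 0.3 gf 0.0 d [8.0, -2.3, 61.9] twist -0.1
scene 0.81 [436.0, -476.0, 12.0]
scene 0.75 [565.0, -10.0, 12.0]
scene 0.46 [344.0, -28.0, 12.0]
scene box 0.72 [561.0, 12.0, 0.0]
top 0.63 [344.0, -26.0, 12.0]
top 0.58 [559.0, -8.0, 12.0]
top box 0.56 [557.0, 9.0, 0.0]
```

View pics/b1.png

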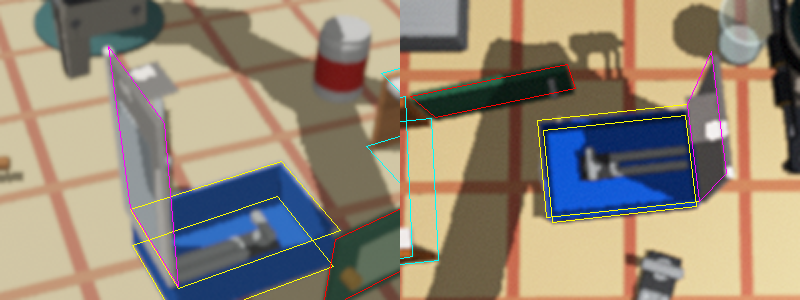

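The opener lies in the box, mid about 20 mm behind centre, and the box has not moved. I swing the lid down from behind with shut fingers.

Emit:
{"method": "arm_command", "body": {
  "commands": [
    {"hand":0,"dx":5,"dy":-2,"dz":30,"twist":0},
    {"hand":0,"dx":10,"dy":-2,"dz":60,"twist":0},
    {"hand":0,"dx":30,"dy":-2,"dz":60,"twist":0},
    {"hand":0,"dx":49,"dy":-2,"dz":60,"twist":0},
    {"hand":0,"dx":63,"dy":-2,"dz":60,"twist":0},
    {"hand":0,"dx":76,"dy":-2,"dz":61,"twist":0},
    {"hand":0,"dx":88,"dy":-2,"dz":63,"twist":0},
    {"hand":0,"dx":100,"dy":-2,"dz":65,"twist":0},
    {"hand":0,"dx":114,"dy":-2,"dz":69,"twist":0},
    {"hand":0,"dx":127,"dy":-2,"dz":73,"twist":0},
    {"hand":0,"dx":140,"dy":-2,"dz":79,"twist":0},
    {"hand":0,"dx":153,"dy":-2,"dz":86,"twist":0}
  ]
}}

```text
time_s: 9.6
position: [557.4, 1.7, 225.8]
tcp_rot: [0.001, 0.669, 0.743, 0.0]
wrist_force: [0.8, -0.5, 0.5]
grip_width: 0.6
grip_force: 0.3
```

Run:
```python
from h import *
b=T(555,13,96,[[9,0,210]])[0]; go(*b,96)
overlay("scene",(190,120,390,270),2,(555,13,96),(517,398,94.5),None,1.0,1.7,"sc2")
overlay("top",(150,110,350,260),2,(555,13,96),(517,398,94.5),None,1.0,1.7,"tp2")
cv2.imwrite("pics/b2.png",np.hstack([cv2.imread("pics/sc2.png"),cv2.imread("pics/tp2.png")]))
```

```text
t 9.6 pos [557.4, 1.7, 225.8] yaw 96.0 F [0.8, -0.5, 0.5] w 0.6 gf 0.3 d [20.5, -1.3, 15.8] twist -0.0
```

View pics/b2.png

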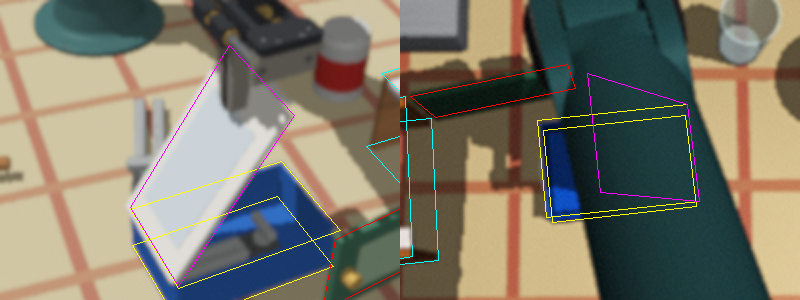

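Lid is at about 1.0 rad and the box has not moved. I continue along the arc.

Emit:
{"method": "arm_command", "body": {
  "commands": [
    {"hand":0,"dx":11,"dy":-1,"dz":7,"twist":0},
    {"hand":0,"dx":22,"dy":-1,"dz":16,"twist":0},
    {"hand":0,"dx":33,"dy":-1,"dz":25,"twist":0},
    {"hand":0,"dx":43,"dy":-1,"dz":35,"twist":0},
    {"hand":0,"dx":52,"dy":-1,"dz":46,"twist":0},
    {"hand":0,"dx":61,"dy":-1,"dz":58,"twist":0},
    {"hand":0,"dx":68,"dy":-1,"dz":70,"twist":0},
    {"hand":0,"dx":75,"dy":-1,"dz":83,"twist":0},
    {"hand":0,"dx":80,"dy":-1,"dz":96,"twist":0},
    {"hand":0,"dx":85,"dy":-1,"dz":109,"twist":0},
    {"hand":0,"dx":89,"dy":-1,"dz":123,"twist":0},
    {"hand":0,"dx":91,"dy":-1,"dz":135,"twist":0}
  ]
}}

```text
time_s: 10.7
position: [546.3, 91.5, 88.9]
tcp_rot: [-0.0, 0.669, 0.743, -0.0]
wrist_force: [0.1, 0.0, 0.4]
grip_width: 0.3
grip_force: 0.2
```

Emit:
{"method": "arm_command", "body": {
  "commands": [
    {"hand":0,"dx":10,"dy":0,"dz":7,"twist":0},
    {"hand":0,"dx":14,"dy":0,"dz":12,"twist":0},
    {"hand":0,"dx":14,"dy":0,"dz":15,"twist":0},
    {"hand":0,"dx":14,"dy":0,"dz":18,"twist":0},
    {"hand":0,"dx":14,"dy":0,"dz":19,"twist":0}
  ]
}}

```text
time_s: 11.12
position: [545.1, 105.4, 71.4]
tcp_rot: [-0.0, 0.669, 0.743, 0.0]
wrist_force: [1.0, 0.4, -1.3]
grip_width: 0.3
grip_force: 0.0
```

Emit:
{"method": "arm_command", "body": {
  "commands": [
    {"hand":0,"dx":0,"dy":0,"dz":2,"twist":0},
    {"hand":0,"dx":0,"dy":0,"dz":3,"twist":0},
    {"hand":0,"dx":0,"dy":0,"dz":3,"twist":0}
  ]
}}

```text
time_s: 11.37
position: [545.5, 105.2, 70.1]
tcp_rot: [0.0, 0.669, 0.743, 0.0]
wrist_force: [-3.4, -0.7, 11.2]
grip_width: 0.4
grip_force: 5.3
```

Emit:
{"method": "arm_command", "body": {
  "commands": [
    {"hand":0,"dx":0,"dy":0,"dz":-20,"twist":0},
    {"hand":0,"dx":-20,"dy":0,"dz":-55,"twist":0},
    {"hand":0.4,"dx":-60,"dy":0,"dz":-70,"twist":0},
    {"hand":0.4,"dx":-100,"dy":0,"dz":-70,"twist":0},
    {"hand":0.4,"dx":-140,"dy":0,"dz":-70,"twist":0},
    {"hand":0.4,"dx":-180,"dy":0,"dz":-70,"twist":0},
    {"hand":0.4,"dx":-220,"dy":0,"dz":-70,"twist":0},
    {"hand":0.4,"dx":-243,"dy":0,"dz":-70,"twist":0},
    {"hand":0.4,"dx":-243,"dy":0,"dz":-40,"twist":0},
    {"hand":0.4,"dx":-243,"dy":0,"dz":-5,"twist":0},
    {"hand":0.4,"dx":-243,"dy":0,"dz":25,"twist":0},
    {"hand":0.4,"dx":-243,"dy":0,"dz":25,"twist":0}
  ]
}}

```text
time_s: 12.37
position: [566.1, -136.7, 38.3]
tcp_rot: [-0.004, 0.67, 0.743, -0.002]
wrist_force: [-1.1, 0.3, -1.0]
grip_width: 36.4
grip_force: 0.0
```

Run:
```python
from h import *
b=T(555,13,96,[[-110,0,45]])[0]; go(*b,96)
overlay("scene",(190,120,390,270),2,(555,13,96),(517,398,94.5),None,0,1.7,"sc3")
overlay("top",(130,110,330,260),2,(555,13,96),(517,398,94.5),None,0,1.7,"tp3")
cv2.imwrite("pics/b3.png",np.hstack([cv2.imread("pics/sc3.png"),cv2.imread("pics/tp3.png")]))
```

```text
t 12.37 pos [566.1, -136.7, 38.3] yaw 95.9 F [-1.1, 0.3, -1.0] w 36.4 gf 0.0 d [40.1, 4.5, -6.6] twist -0.1
```

View pics/b3.png

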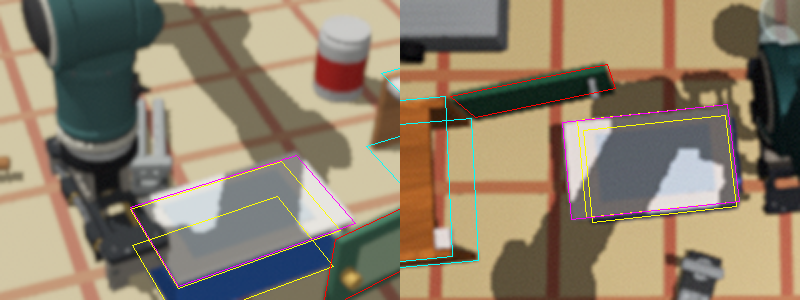

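The lid matches the shut wireframe, and the fingers stopped on it at z = 70 mm with 11 N. I now push the box.

Emit:
{"method": "arm_command", "body": {
  "commands": [
    {"hand":0.4,"dx":0,"dy":4,"dz":-7,"twist":0},
    {"hand":0.4,"dx":20,"dy":4,"dz":-7,"twist":0},
    {"hand":0.4,"dx":35,"dy":4,"dz":-7,"twist":0},
    {"hand":0.4,"dx":45,"dy":4,"dz":-7,"twist":0},
    {"hand":0.4,"dx":57,"dy":4,"dz":-7,"twist":0},
    {"hand":0.4,"dx":72,"dy":4,"dz":-7,"twist":0},
    {"hand":0.4,"dx":89,"dy":4,"dz":-7,"twist":0},
    {"hand":0.4,"dx":107,"dy":4,"dz":-7,"twist":0},
    {"hand":0.4,"dx":125,"dy":4,"dz":-7,"twist":0},
    {"hand":0.4,"dx":143,"dy":4,"dz":-7,"twist":0},
    {"hand":0.4,"dx":157,"dy":4,"dz":-7,"twist":0},
    {"hand":0.4,"dx":165,"dy":4,"dz":-7,"twist":0}
  ]
}}

```text
time_s: 13.47
position: [560.0, 26.5, 53.8]
tcp_rot: [0.003, 0.669, 0.743, 0.001]
wrist_force: [1.1, -10.0, 6.7]
grip_width: 36.3
grip_force: 4.7
```

```bash
cat >> h.py <<'E'
def white(c,roi=None):
    "fit of lid top quad (z=70) to white/grey low-saturation region"
def box():
    for c in("scene","top"):
        arm.snapshot(c)
        for l,z in(("box",0),("lid_hinge",62)):
            for d in arm.landmark_of(c,l)[:2]:
                u,v=np.array(d["location"])*[560,420]; p=px2w(c,u,v,z); q=R.from_euler('z',-94.5,degrees=True).apply(p-[517,398,0]); print(c,l,round(d["score"],2),p.round().tolist(),"cup",q.round().tolist())
E
python3 - <<'E'
from h import *
go(555,13,45,95.9); box()
E
```

```text
t 13.47 pos [560.0, 26.5, 53.8] yaw 96.0 F [1.1, -10.0, 6.7] w 36.3 gf 4.7 d [-12.8, -6.5, 8.8] twist 0.1
scene box 0.84 [545.0, 128.0, 0.0] cup [-272.0, -6.0, 0.0]
scene lid_hinge 0.8 [553.0, 28.0, 62.0] cup [-372.0, -7.0, 62.0]
top box 0.61 [543.0, 146.0, 0.0] cup [-254.0, -6.0, 0.0]
```

Emit:
{"method": "arm_command", "body": {
  "commands": [
    {"hand":0.4,"dx":8,"dy":0,"dz":6,"twist":0},
    {"hand":0.4,"dx":22,"dy":0,"dz":6,"twist":0},
    {"hand":0.4,"dx":38,"dy":0,"dz":6,"twist":0},
    {"hand":0.4,"dx":56,"dy":0,"dz":6,"twist":0},
    {"hand":0.4,"dx":74,"dy":0,"dz":6,"twist":0},
    {"hand":0.4,"dx":92,"dy":0,"dz":6,"twist":0},
    {"hand":0.4,"dx":110,"dy":0,"dz":6,"twist":0},
    {"hand":0.4,"dx":128,"dy":0,"dz":6,"twist":0},
    {"hand":0.4,"dx":144,"dy":0,"dz":6,"twist":0},
    {"hand":0.4,"dx":156,"dy":0,"dz":6,"twist":0},
    {"hand":0.4,"dx":165,"dy":0,"dz":6,"twist":0},
    {"hand":0.4,"dx":170,"dy":0,"dz":6,"twist":0}
  ]
}}

```text
time_s: 14.77
position: [539.6, 195.4, 44.5]
tcp_rot: [0.001, 0.669, 0.743, -0.002]
wrist_force: [0.6, -7.7, 5.5]
grip_width: 36.9
grip_force: 4.2
```

Run:
```python
from h import *
b=T(517,398,94.5,[[-125,0,45]])[0]; go(*b,95.9); box()
```

```text
t 14.77 pos [539.6, 195.4, 44.5] yaw 95.9 F [0.6, -7.7, 5.5] w 36.9 gf 4.2 d [78.9, -4.6, -0.8] twist 0.0
scene box 0.65 [534.0, 300.0, 0.0] cup [-99.0, -9.0, 0.0]
scene lid_hinge 0.59 [519.0, 204.0, 62.0] cup [-193.0, 14.0, 62.0]
top box 0.52 [671.0, -311.0, 0.0] cup [-718.0, -98.0, 0.0]
top box 0.28 [631.0, -480.0, 0.0] cup [-884.0, -45.0, 0.0]
```

Emit:
{"method": "arm_command", "body": {
  "commands": [
    {"hand":0.4,"dx":8,"dy":0,"dz":0,"twist":0},
    {"hand":0.4,"dx":20,"dy":0,"dz":0,"twist":0},
    {"hand":0.4,"dx":34,"dy":0,"dz":0,"twist":0},
    {"hand":0.4,"dx":48,"dy":0,"dz":0,"twist":0},
    {"hand":0.4,"dx":60,"dy":0,"dz":0,"twist":0},
    {"hand":0.4,"dx":69,"dy":0,"dz":0,"twist":0},
    {"hand":0.4,"dx":75,"dy":0,"dz":0,"twist":0},
    {"hand":0.4,"dx":79,"dy":0,"dz":0,"twist":0},
    {"hand":0.4,"dx":80,"dy":0,"dz":0,"twist":0}
  ]
}}

```text
time_s: 15.82
position: [531.2, 275.2, 44.3]
tcp_rot: [0.001, 0.669, 0.743, -0.001]
wrist_force: [0.8, -8.7, 4.0]
grip_width: 36.8
grip_force: 3.5
```

Run:
```python
from h import *
b=T(517,398,94.5,[[-125,0,45]])[0]; go(*b,95.9); box()
```

```text
t 15.82 pos [531.2, 275.2, 44.3] yaw 95.9 F [0.8, -8.7, 4.0] w 36.8 gf 3.5 d [-1.4, -4.6, -0.7] twist 0.0
scene box 0.88 [517.0, 389.0, 0.0] cup [-9.0, 1.0, 0.0]
scene lid_hinge 0.77 [522.0, 273.0, 62.0] cup [-125.0, 4.0, 62.0]
```

Run:
```python
from h import *
for u,v in((185,135),(185,35),(227,62)): print([px2w("top",u,v,z).round().tolist() for z in(0,80)])
s=arm.state(); M=R.from_quat(s["tcp_rot"][[1,2,3,0]]).as_matrix()
f=lambda p:(M.T@(T(517,398,94.5,[p])[0]-s["position"])).round().tolist()
print("back",f([-190,0,160]))
for phi in(2.0,1.85,1.7,1.5,1.3,1.1,.9,.7,.5,.35,.2,.1,.05,0):
    c,n=np.cos(phi),np.sin(phi); k=6+10*abs(c)+18*n
    p=[-136-120*n-k*c,-100+120*c-k*n,80]; print(phi,f(p),T(517,398,94.5,[p])[0].round().tolist())
for c in ("top","scene"):
  arm.snapshot(c)
  for l in("door_hinge","cup_door","tin","jar","bowl"):
    print(c,l,[(round(d["score"],2),px2w(c,*(np.array(d["location"])*[560,420]),0).round().tolist()) for d in arm.landmark_of(c,l)[:2]] if l!="cup_door" else [(np.array(d["bbox"])*[560,420,560,420]).round().tolist() for d in arm.find_in(c,l)[:1]])
```

```text
[[725.0, 224.0, 0.0], [699.0, 205.0, 80.0]]
[[1029.0, 231.0, 0.0], [980.0, 212.0, 80.0]]
[[945.0, 107.0, 0.0], [902.0, 97.0, 80.0]]
back [-67.0, -6.0, -116.0]
2.0 [-115.0, 167.0, -36.0] [709.0, 178.0, 80.0]
1.85 [-125.0, 151.0, -36.0] [694.0, 167.0, 80.0]
1.7 [-132.0, 133.0, -36.0] [677.0, 158.0, 80.0]
1.5 [-137.0, 108.0, -36.0] [653.0, 150.0, 80.0]
1.3 [-137.0, 85.0, -36.0] [630.0, 148.0, 80.0]
1.1 [-133.0, 61.0, -36.0] [606.0, 149.0, 80.0]
0.9 [-124.0, 38.0, -35.0] [582.0, 156.0, 80.0]
0.7 [-110.0, 17.0, -35.0] [560.0, 168.0, 80.0]
0.5 [-91.0, -1.0, -36.0] [540.0, 185.0, 80.0]
0.35 [-74.0, -12.0, -36.0] [527.0, 201.0, 80.0]
0.2 [-55.0, -20.0, -36.0] [517.0, 219.0, 80.0]
0.1 [-42.0, -23.0, -36.0] [512.0, 231.0, 80.0]
0.05 [-35.0, -24.0, -36.0] [511.0, 238.0, 80.0]
0 [-28.0, -25.0, -36.0] [509.0, 245.0, 80.0]
top door_hinge [(0.94, [637.0, 272.0, 0.0])]
top cup_door [[157.0, 141.0, 237.0, 170.0]]
top tin [(0.17, [726.0, -154.0, 0.0])]
top jar [(0.76, [734.0, -156.0, 0.0])]
top bowl [(0.72, [676.0, -316.0, 0.0])]
scene door_hinge [(0.87, [639.0, 263.0, -0.0])]
scene cup_door [[352.0, 208.0, 433.0, 277.0]]
scene tin [(0.9, [298.0, 285.0, 0.0])]
scene jar [(0.78, [732.0, -155.0, 0.0]), (0.71, [522.0, 381.0, 0.0])]
scene bowl [(0.57, [672.0, -313.0, 0.0])]
```

The box is in, about 14 mm short of the cupboard's centre. I back out and go over the door to its outer side.

Emit:
{"method": "arm_command", "body": {
  "commands": [
    {"hand":0.4,"dx":-35,"dy":0,"dz":0,"twist":0},
    {"hand":0.4,"dx":-67,"dy":0,"dz":-5,"twist":0},
    {"hand":0,"dx":-85,"dy":0,"dz":-38,"twist":0},
    {"hand":0,"dx":-100,"dy":0,"dz":-76,"twist":0},
    {"hand":0,"dx":-110,"dy":0,"dz":-116,"twist":0},
    {"hand":0,"dx":-118,"dy":36,"dz":-120,"twist":0},
    {"hand":0,"dx":-118,"dy":76,"dz":-120,"twist":0},
    {"hand":0,"dx":-118,"dy":116,"dz":-120,"twist":0},
    {"hand":0,"dx":-118,"dy":156,"dz":-120,"twist":0},
    {"hand":0,"dx":-118,"dy":168,"dz":-116,"twist":0},
    {"hand":0,"dx":-118,"dy":168,"dz":-76,"twist":0},
    {"hand":0,"dx":-118,"dy":168,"dz":-36,"twist":0}
  ]
}}

```text
time_s: 17.72
position: [713.2, 179.0, 81.4]
tcp_rot: [0.001, 0.669, 0.743, 0.003]
wrist_force: [0.7, -0.1, -0.7]
grip_width: 0.3
grip_force: 0.0
```

Run:
```python
from h import *
s=arm.state(); M=R.from_quat(s["tcp_rot"][[1,2,3,0]]).as_matrix()
f=lambda p:(M.T@(T(517,398,94.5,[p])[0]-s["position"])).round().tolist()
go(700,170,80,95.9); box()
for phi in(1.85,1.7,1.5,1.3,1.1,.9,.7,.5,.35,.2,.1,.05,0):
    c,n=np.cos(phi),np.sin(phi); k=6+10*abs(c)+18*n
    print(phi,f([-136-120*n-k*c,-100+120*c-k*n,80]))
```

```text
t 17.72 pos [713.2, 179.0, 81.4] yaw 96.0 F [0.7, -0.1, -0.7] w 0.3 gf 0.0 d [-7.6, -14.0, 1.3] twist 0.1
scene lid_hinge 0.53 [523.0, 273.0, 62.0] cup [-125.0, 4.0, 62.0]
top lid_hinge 0.95 [520.0, 289.0, 62.0] cup [-109.0, 5.0, 62.0]
1.85 [-10.0, -21.0, 1.0]
1.7 [-17.0, -38.0, 1.0]
1.5 [-22.0, -63.0, 1.0]
1.3 [-23.0, -86.0, 1.0]
1.1 [-19.0, -110.0, 1.0]
0.9 [-9.0, -133.0, 1.0]
0.7 [5.0, -154.0, 0.0]
0.5 [24.0, -172.0, 0.0]
0.35 [41.0, -183.0, 0.0]
0.2 [60.0, -191.0, 0.0]
0.1 [73.0, -194.0, 1.0]
0.05 [80.0, -195.0, 1.0]
0 [87.0, -196.0, 1.0]
```

Emit:
{"method": "arm_command", "body": {
  "commands": [
    {"hand":0,"dx":-10,"dy":-18,"dz":0,"twist":0},
    {"hand":0,"dx":-17,"dy":-36,"dz":0,"twist":0},
    {"hand":0,"dx":-20,"dy":-50,"dz":0,"twist":0},
    {"hand":0,"dx":-22,"dy":-63,"dz":0,"twist":0},
    {"hand":0,"dx":-23,"dy":-80,"dz":0,"twist":0},
    {"hand":0,"dx":-21,"dy":-97,"dz":0,"twist":0},
    {"hand":0,"dx":-19,"dy":-110,"dz":0,"twist":0},
    {"hand":0,"dx":-14,"dy":-122,"dz":0,"twist":0},
    {"hand":0,"dx":-9,"dy":-133,"dz":0,"twist":0},
    {"hand":0,"dx":-2,"dy":-144,"dz":0,"twist":0},
    {"hand":0,"dx":5,"dy":-154,"dz":0,"twist":0},
    {"hand":0,"dx":14,"dy":-163,"dz":0,"twist":0}
  ]
}}

```text
time_s: 19.02
position: [547.4, 174.2, 82.2]
tcp_rot: [0.001, 0.669, 0.743, 0.001]
wrist_force: [-0.1, -0.9, 0.5]
grip_width: 0.6
grip_force: 0.3
```

Emit:
{"method": "arm_command", "body": {
  "commands": [
    {"hand":0,"dx":10,"dy":-9,"dz":0,"twist":0},
    {"hand":0,"dx":19,"dy":-15,"dz":0,"twist":0},
    {"hand":0,"dx":27,"dy":-20,"dz":0,"twist":0},
    {"hand":0,"dx":36,"dy":-24,"dz":0,"twist":0},
    {"hand":0,"dx":46,"dy":-28,"dz":0,"twist":0},
    {"hand":0,"dx":53,"dy":-30,"dz":0,"twist":0},
    {"hand":0,"dx":59,"dy":-31,"dz":0,"twist":0},
    {"hand":0,"dx":62,"dy":-31,"dz":0,"twist":0}
  ]
}}

```text
time_s: 19.68
position: [509.3, 233.3, 80.4]
tcp_rot: [-0.0, 0.669, 0.743, -0.0]
wrist_force: [0.6, -1.0, -0.5]
grip_width: 0.6
grip_force: 0.2
```

Run:
```python
from h import *
b=T(517,398,94.5,[[-152,20,80]])[0]; go(*b,96)
for c in("top","scene"):
  arm.snapshot(c); print(c,[(round(d["score"],2),(np.array(d["bbox"])*[560,420,560,420]).round().tolist()) for d in arm.find_in(c,"cup_door")[:1]])
```

```text
t 19.68 pos [509.3, 233.3, 80.4] yaw 96.0 F [0.6, -1.0, -0.5] w 0.6 gf 0.2 d [11.6, 1.0, 0.4] twist 0.0
top [(0.46, [152.0, 172.0, 163.0, 178.0])]
scene [(0.89, [368.0, 163.0, 430.0, 243.0])]
```

Emit:
{"method": "arm_command", "body": {
  "commands": [
    {"hand":0,"dx":3,"dy":0,"dz":0,"twist":0},
    {"hand":0,"dx":6,"dy":0,"dz":0,"twist":0},
    {"hand":0,"dx":9,"dy":0,"dz":0,"twist":0},
    {"hand":0,"dx":9,"dy":0,"dz":0,"twist":0}
  ]
}}

```text
time_s: 20.22
position: [509.3, 236.7, 80.3]
tcp_rot: [0.002, 0.67, 0.742, -0.003]
wrist_force: [-0.3, -9.4, 4.3]
grip_width: 0.4
grip_force: 4.5
```

Emit:
{"method": "arm_command", "body": {
  "commands": [
    {"hand":0,"dx":2,"dy":0,"dz":0,"twist":0},
    {"hand":0,"dx":3,"dy":0,"dz":0,"twist":0},
    {"hand":0,"dx":3,"dy":0,"dz":0,"twist":0}
  ]
}}

```text
time_s: 20.47
position: [508.6, 240.2, 80.3]
tcp_rot: [0.001, 0.67, 0.742, -0.003]
wrist_force: [-1.5, -6.4, 2.6]
grip_width: 0.3
grip_force: 3.5
```

Emit:
{"method": "arm_command", "body": {
  "commands": [
    {"hand":0,"dx":2,"dy":0,"dz":0,"twist":0},
    {"hand":0,"dx":4,"dy":0,"dz":0,"twist":0},
    {"hand":0,"dx":4,"dy":0,"dz":0,"twist":0}
  ]
}}

```text
time_s: 20.72
position: [507.9, 246.9, 80.3]
tcp_rot: [0.0, 0.67, 0.743, -0.001]
wrist_force: [-1.1, -2.8, 1.0]
grip_width: 0.5
grip_force: 1.6
```

Run:
```python
from h import *
b=T(517,398,94.5,[[-152,20,80]])[0]; go(*b,96)
```

```text
t 20.72 pos [507.9, 246.9, 80.3] yaw 95.9 F [-1.1, -2.8, 1.0] w 0.5 gf 1.6 d [-2.1, 0.8, 0.3] twist -0.1
```

Force is dropping as it travels through the catch. I press on until it stiffens.

Emit:
{"method": "arm_command", "body": {
  "commands": [
    {"hand":0,"dx":2,"dy":0,"dz":0,"twist":0},
    {"hand":0,"dx":4,"dy":0,"dz":0,"twist":0},
    {"hand":0,"dx":4,"dy":0,"dz":0,"twist":0}
  ]
}}

```text
time_s: 20.97
position: [507.8, 246.9, 80.2]
tcp_rot: [0.002, 0.67, 0.742, -0.004]
wrist_force: [-1.4, -13.1, 5.9]
grip_width: 0.5
grip_force: 6.4
```

The tip holds at y = 246.9 while force climbs to 13 N, so the door is on its stop. I back off and check.

Emit:
{"method": "arm_command", "body": {
  "commands": [
    {"hand":0,"dx":-20,"dy":0,"dz":0,"twist":0},
    {"hand":0,"dx":-60,"dy":0,"dz":0,"twist":0},
    {"hand":0,"dx":-100,"dy":0,"dz":-30,"twist":0},
    {"hand":0,"dx":-140,"dy":0,"dz":-60,"twist":0},
    {"hand":0,"dx":-180,"dy":0,"dz":-90,"twist":0},
    {"hand":0,"dx":-220,"dy":0,"dz":-120,"twist":0},
    {"hand":0,"dx":-260,"dy":0,"dz":-120,"twist":0},
    {"hand":0,"dx":-260,"dy":0,"dz":-120,"twist":0},
    {"hand":0,"dx":-260,"dy":0,"dz":-120,"twist":0}
  ]
}}

```text
time_s: 21.72
position: [537.1, -13.3, 202.7]
tcp_rot: [0.003, 0.673, 0.74, 0.001]
wrist_force: [-0.5, -0.3, 0.1]
grip_width: 0.4
grip_force: 0.0
```

Run:
```python
from h import *
im=snap("scene","fin"); h=cv2.cvtColor(im,cv2.COLOR_BGR2HSV)
# expected door outline vs. green pixels, for shut and ajar
g=((h[...,0]>55)&(h[...,0]<95)&(h[...,1]>60)).astype(np.uint8); g[:,:330]=0; g[260:]=0
for a in(0,.03,.1):
    d=lambda q,z:[-142-q*np.sin(a),-100+q*np.cos(a),z]
    P=T(517,398,94.5,[d(0,4),d(200,4),d(200,118),d(0,118)]); Q=np.array([w2px("scene",p) for p in P])
    m=np.zeros_like(g); cv2.fillPoly(m,[Q.round().astype(int)],1); print(a,Q.round().tolist(),"iou",round((m&g).sum()/(m|g).sum(),3))
ys,xs=np.nonzero(g); print(xs.min(),xs.max(),ys.min(),ys.max())
for c in("top","scene"):
  arm.snapshot(c)
  for l in("door_hinge","tin","jar","bowl","sieve","pin"):
    print(c,l,[(round(d["score"],2),px2w(c,*(np.array(d["location"])*[560,420]),0).round().tolist()) for d in arm.landmark_of(c,l)[:1]])
  print([(np.array(d["bbox"])*[560,420,560,420]).round().tolist() for d in arm.find_in(c,"cup_door")[:1]])
print(arm.state()["time_s"],arm.state()["wrist_force"].round(1))
```

```text
0 [[415.0, 242.0], [369.0, 193.0], [376.0, 158.0], [426.0, 206.0]] iou 0.327
0.03 [[415.0, 242.0], [367.0, 193.0], [374.0, 159.0], [426.0, 206.0]] iou 0.292
0.1 [[415.0, 242.0], [363.0, 195.0], [369.0, 160.0], [426.0, 206.0]] iou 0.229
330 429 0 239
top door_hinge [(0.89, [630.0, 268.0, 0.0])]
top tin [(0.69, [305.0, 279.0, 0.0])]
top jar [(0.95, [730.0, -153.0, 0.0])]
top bowl [(0.68, [671.0, -307.0, 0.0])]
top sieve [(0.57, [526.0, 402.0, 0.0])]
top pin [(0.62, [282.0, -378.0, 0.0])]
[[152.0, 158.0, 174.0, 239.0]]
scene door_hinge [(0.74, [625.0, 272.0, 0.0])]
scene tin [(0.87, [292.0, 289.0, 0.0])]
scene jar [(0.74, [736.0, -163.0, 0.0])]
scene bowl [(0.65, [671.0, -308.0, -0.0])]
scene sieve [(0.83, [635.0, -483.0, 0.0])]
scene pin [(0.7, [309.0, -379.0, 0.0])]
[[371.0, 159.0, 431.0, 241.0]]
22.5667 [-0.4 -0.2 -0. ]
```

The door box (left edge 371 px) fits shut (369) rather than ajar (363), and the bystanders are in place.

```bash
python3 -c "
from cell import arm
print(arm.job_done())"
```

```text
the job is handed in; nothing more can be done
None
```

I handed the job in at about 22.6 s (limit 72 s): the opener is in the box, the lid pressed down, the box in the cupboard and the door shut. No verdict came back, and that the lid and door clicked is inferred from force readings and image fits.

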